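# Take the lens off the inspection camera

### The arm

A 6-joint arm with a two-finger parallel gripper is mounted at the origin on the work surface. World frame = base frame: x ahead of the robot, y to its left, z up, the work surface at z = 0. Lengths are in m, angles in degrees, forces in N, time in s.
With the tool pointing down it reaches from about 0.4 to 0.825 m from the base axis. Payload 7 kg.
Tool frame: the origin (TCP) lies midway between the tips of the shut fingers; the grasp point (between the pads) lies 19 mm behind it; z points along the fingers, y is the direction in which the jaws open and shut (so a half turn about z gives the same grasp; the last joint's range is limited). The gripper opens to 88 mm and grips with 3 to 60 N. Pads are 19 mm wide; open, the fingers measure 130 mm over their backs; the gripper's body (78 mm by 193 mm) begins 47 mm behind the grasp point.
Start: joints at [-47.263, 20.546, 0.682, 0, -70.136, -16.507], TCP at [0.298, -0.605, 0.227] pointing down, gripper open.
Joint ranges: [-176.03, 176.03], [-82.01, 121.73], [-58.28, 71.71], [-173.87, 95.51], [-174.79, -0.11], [-173.66, 173.66]. Speed limits (degrees/s): [136.94, 136.94, 172.46, 180, 180, 180].

### API

Orientations are given as [roll, pitch, yaw] about the fixed x, y, z axes, in that order (R = Rz(yaw) Ry(pitch) Rx(roll)).
In Python, from plant import sensors, cams, job gives the robot as it stands.
- The arm moves only by the tool move_arm, never from a script. Its argument "commands" is a list of rows, each a list of 7 numbers: the finger opening in cm, from 0 to 8.76, then the shift along the tool's x, y, z in cm, then the turn, a rotation vector about the tool's x, y, z in rad. In form: [[hand, x, y, z, wx, wy, wz], ...]. A call has exactly 8 rows; each row is the pose to reach, as a shift and turn from the pose commanded when the call began, along the tool's axes at that moment; what a row does not reach only later rows make up. A row lasts 1/8 s, in which the tool goes at most 62.5 mm and 10.7 degrees, less where a joint would pass 70% of its speed; a pose out of reach is approached as far as the arm can. A call with a gripper value outside its range is refused whole. The fingers move at their own pace and stop on an object; the grip force is fixed at half the most. Time passes only in rows, so rows that repeat a pose let the fingers close, or fill a call up. It gives the time, the measured TCP pose, the force and the opening at its end, in the units of the state.
- sensors.get_obs(): the state, without advancing time (a new reading comes with each control period).
- cams.snapshot(name): name is "scene" or "top" or "wrist"; returns a dict with "frame" (384x512x3 uint8, red, green, blue), "camera_matrix" (3x3 intrinsics, pixels), "R" (3x3) and "t" (3): a world point X has camera coordinates R X + t. Camera axes: x right, y down, z forward; pixel columns grow to the right and rows downward; lengths in m; the calibration is good to about 2 mm. A picture is of the moment at which its call begins. There is no depth.
- job.close_job(): hands the job in, once; it reports no verdict.
The state is a dict: "clock": time; "joint_pos": joint angles; "qvel": joint speeds; "tau": joint torques, N m; "tool_pos": TCP position; "orientation": TCP orientation; "force": force on the tool from outside, world axes, zero at the start; "moment": the same for the moment, N m; "opening": finger opening in m.
Only numpy, scipy, OpenCV 4.12 (cv2) and the standard library are available. Lean on these libraries where they do the work, as an engineer would, in place of code of your own. Each camera call takes 0.05 s, during which the arm holds its last target.

### The job

Take the lens off the upward-looking inspection camera: push the red release button fully down, turn the lens about a quarter turn anticlockwise (seen from above) until you feel it come up against its stop, then lift it straight off and stand it upright in the middle of the round rubber lens rest. Do it gently, without forcing the button, the mount or the stop and without dropping the lens, leave the other things on the bench where they are, and let go of the lens at the end.

Things in the scene. Friction and masses are not known exactly. Their poses are not given: they have to be found in the camera images.
- camera: grey box camera fixed to the bench, lens mount facing up. Origin on the vertical lens axis at bench level. Box 170 mm along its x (-65 to +105), 110 mm along its y, 46 mm high. The red button is on its +x side, 72 mm from the lens axis. Its place on the bench and its yaw vary.
- mount (a point): centre of the mouth of the steel mount ring (71 mm across, 58 mm above the bench). Two tabs in it hold the lens lugs. Turned anticlockwise they meet a sprung stop 51 to 99 degrees from the start; no pose shows where, it must be felt: 0.15 N m, rising to 0.4 over the next 4 degrees, then hard. From 2 degrees before to the end of that travel it lifts out; earlier it is caught. Over 35 N harms it.
- button_top (a point): centre of the top face of the red release button: 22 mm across, 65 mm above the bench when up, its centre 41 mm from the lens flange's edge. The point moves with the button.
- release (a joint): how far the button is pushed down, m: 0 up, 0.008 fully down on a hard end stop (25 N damages it). It slides stiffly, about 3.5 N, and stays where it is left. Its brass pin blocks the lens's red ear from turning anticlockwise until it is over 7 mm down; a fixed steel post blocks it clockwise.
- lens: black lens, 0.25 to 0.5 kg, glass up; z along its axis, origin at the centre of its foot, at first 49 mm above the bench. From the foot up: neck 42 mm across, two opposite lugs 57 mm across, 5 mm high; aluminium flange 62 mm across from 11 to 20 mm; red ear on its +x side, 12 to 18 mm up, reaching 41 mm out; round barrel 56 mm across from 20 to 70 mm (flat glass top).
- lens_barrel (a point): on the lens axis, middle of the ribbed barrel, 46 mm above the foot; grip here, from any side. In the mount the lens has 1.5 to 4 mm sideways play; a spring (about 9 N) presses its lugs up under the tabs, so turning takes up to 0.2 N m, under 0.1 if the grip holds it down. Once free of the tabs the spring can raise it 4 mm; after a 15 mm lift it is clear of the mount.
- rest: round lens rest fixed to the bench: aluminium disc 120 mm across with a flat black rubber top 110 mm across, no rim. Origin: centre of its underside at bench level; top at z = 10 mm.
- square: bystander: small steel square standing on its green stock (90 x 18 mm, blade to 101 mm high), origin under its centre; leave alone
- vblock: bystander: steel V-block 60 x 50 x 44 mm, origin under its centre; leave alone
- bin: bystander: small yellow open bin 90 x 70 x 50 mm, origin under its centre; leave alone
Mind the look-alikes: they are no part of the job. Of the things that look like the camera, the middle-sized one is meant.

How it is judged (in metres and radians):
On the way, in this order (a step that is already met when the one before it is completed fails the run):
1. the release button is pushed fully down while the lens is still locked (value of joint release above 0.0072 m and angle between the x axis of lens and the x axis of camera, either way round below 0.15 rad), for 0.1 s.
2. the lens is turned anticlockwise out of the tabs, still in the mount (angle between the x axis of lens and the x axis of camera, either way round above 0.75 rad and z of lens in the frame of camera below 0.058 m and horizontal distance between lens and camera below 0.006 m), for 0.1 s.
3. the lens is lifted off (z of lens in the frame of camera above 0.075 m), for 0.1 s.
At the end, for the whole second after the job is handed in: The lens stands upright (within 4.5 degrees) and at rest on the rubber top of the rest, its axis within 25 mm of the rest's centre, released (horizontal distance between lens and rest below 0.025 m and z of lens in the frame of rest between 0.007 and 0.013 m and angle between lens's own z axis and vertical below 0.08 rad and linear speed of lens below 0.02 m/s and contact force between the fingers and lens below 0.2 N); the robot touches nothing.
It fails at once if the button is pushed with more than 25 N (contact force between anything else and release above 25 N).
It fails at once if the lens is forced against the mount, its tabs or its stop with more than 35 N (contact force between lens and camera above 35 N).
It fails at once if the lens is dropped (falls freely faster than 0.45 m/s) (linear speed of lens above 0.45 m/s and contact force between the fingers and lens below 0.5 N).
It fails at once if the lens hits or is pressed on the rest with more than 40 N (contact force between lens and rest above 40 N).
It fails at once if a bystander is moved more than 30 mm (distance of any of square, vblock, bin from where it was at the start of the episode above 0.03 m).
It also fails if it takes over 72 s, if anything falls off the work surface, if the arm or the gripper's body presses on something with over 40 N, if the wrist force passes 120 N, or if a joint passes its speed limit or range.

## Working session

There is one attempt and no reset: what is moved stays moved. The work goes in short steps, Python scripts to look and compute and a tool call to move; the robot and the scene stay as the last step left them, time stands still between calls to the robot, and variables do not carry over. Pictures are saved under pics/ and viewed, and the job is handed in when it is done.

Besides the shell and the picture viewer there is one more tool, called after ">>>" as name(argument=value, ...) on one line, values as JSON. move_arm: Moves the arm, as the interface text tells. Its arguments: {"type":"object","properties":{"commands":{"type":"array"}},"required":["commands"]}

```bash
mkdir -p pics; ls; cat > h.py <<'E'
import numpy as np, cv2, sys
from plant import sensors,cams,job
from scipy.spatial.transform import Rotation as Ro
def snap(n,f):
    s=cams.snapshot(n); cv2.imwrite('pics/'+f+'.png',s['frame'][:,:,::-1]); np.savez('pics/'+f+'.npz',**s); return s
def load(f): return np.load('pics/'+f+'.npz')
def ray(s,u,v,z):
    d=s['R'].T@np.linalg.inv(s['camera_matrix'])@np.array([u,v,1.]); c=-s['R'].T@s['t']
    return c+d*(z-c[2])/d[2]
def proj(s,X):
    p=s['camera_matrix']@(s['R']@np.array(X)+s['t']); return p[:2]/p[2]
def crop(f,x0,y0,x1,y1,k,out):
    im=cv2.imread('pics/'+f+'.png')[y0:y1,x0:x1]; cv2.imwrite('pics/'+out+'.png',cv2.resize(im,None,fx=k,fy=k,interpolation=cv2.INTER_CUBIC))
E
python3 - <<'E'
from h import *
for n in ['scene','top','wrist']: snap(n,n+'0')
print(sensors.get_obs())
E
```

```text
pics
{'clock': 0.15, 'joint_pos': array([-4.72663232e+01,  2.05802971e+01,  6.46195333e-01, -1.37789332e-02,
       -7.01352863e+01, -1.65059214e+01]), 'qvel': array([ 0.08866412, -0.0838348 ,  0.18617723,  0.05164128,  0.01681141,
       -0.00885458]), 'tau': array([ 1.49622287e-03, -5.83273888e+01,  2.93295372e+01,  7.00110510e+00,
        8.92934971e-03, -1.09574066e-04]), 'tool_pos': array([ 0.29811215, -0.60519854,  0.22586271]), 'orientation': array([ 1.79929791e+02, -7.29472636e-03, -1.53776930e+02]), 'force': array([-5.34066811e-04, -7.82898198e-01,  2.92061630e-01]), 'moment': array([-0.07612876,  0.02211381,  0.02264281]), 'opening': 0.08773728330493635}
```

View pics/scene0.png

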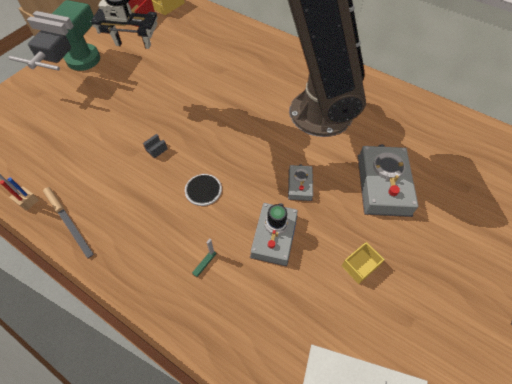

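View pics/top0.png

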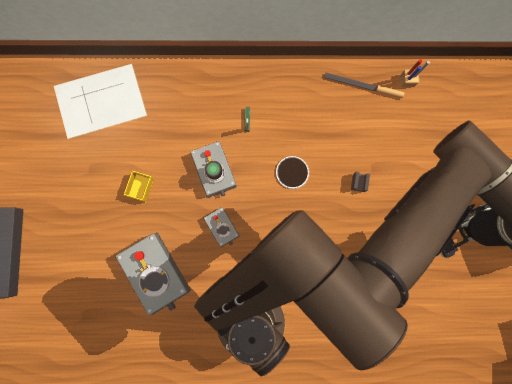

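View pics/wrist0.png

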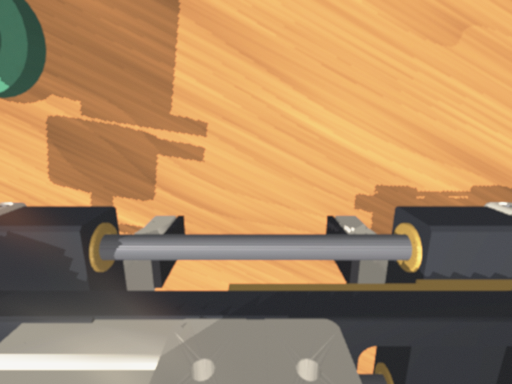

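Three things look like the camera in the top view: small at (220,227), large at (152,278), and middle-sized at (213,168), which is the only one with a black lens and green glass. The middle one fits the description. I'll confirm it in a crop.

```bash
python3 - <<'E'
from h import *
crop('top0',180,130,320,210,5.7,'c1'); crop('scene0',180,160,320,270,5.4,'c2')
E
```

```text
(no output)
```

View pics/c1.png

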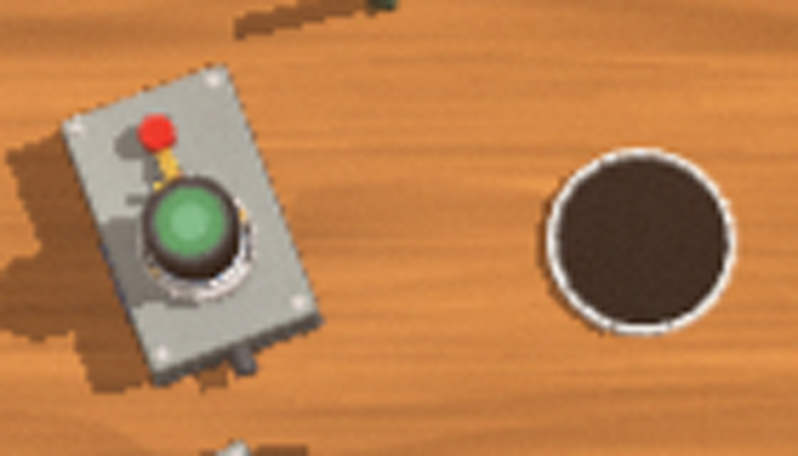

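View pics/c2.png

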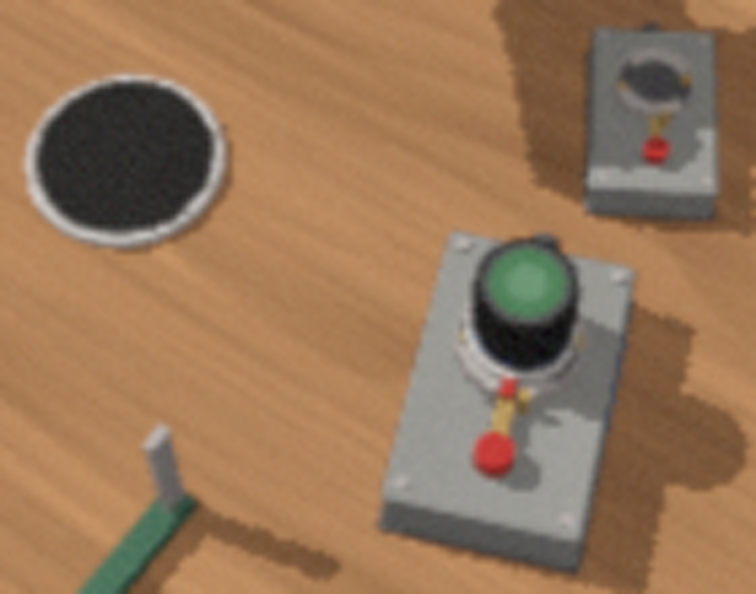

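```bash
python3 - <<'E'
from h import *
def f(s,x0,y0,k,x,y,z): return ray(s,(x+.5)/k-.5+x0,(y+.5)/k-.5+y0,z)
t=load('top0');s=load('scene0')
print('camT',-t['R'].T@t['t'],'camS',-s['R'].T@s['t'])
T=lambda x,y,z:f(t,180,130,5.7,x,y,z); S=lambda x,y,z:f(s,180,160,5.4,x,y,z)
print('btn',T(157,132,.065),S(494,453,.065))
print('lens',T(191,222,.119),S(526,283,.119))
print('rest',T(641,241,.01),S(126,159,.01))
C=[T(*c,.046) for c in [(63,124),(225,65),(320,315),(155,372)]]
C2=[S(*c,.046) for c in [(383,520),(578,565),(634,272),(450,235)]]
for c in C+C2: print(c)
for nm,c in (('T',C),):
  d=(c[0]+c[1]-c[2]-c[3])/2; print(np.linalg.norm(d),np.degrees(np.arctan2(d[1],d[0])),np.mean(c,axis=0)); 
  u=d/np.linalg.norm(d); print('origin',np.mean(c,axis=0)-.02*u)
d=(C2[0]+C2[1]-C2[2]-C2[3])/2;print(np.linalg.norm(d),np.degrees(np.arctan2(d[1],d[0])),np.mean(C2,axis=0)-.02*d/np.linalg.norm(d))
for n,u,v in (('square',247,119),('bin',138,186),('vb',361,181)): print(n,ray(t,u,v,.03))
E
```

```text
camT [0.24190222 0.01848755 1.45108907] camS [0.9590904  0.34685593 1.04160338]
btn [0.58432523 0.14854516 0.065     ] [0.5856732  0.14936945 0.065     ]
lens [0.51703688 0.12324955 0.119     ] [0.51605676 0.12232821 0.119     ]
rest [ 0.52614245 -0.15304228  0.01      ] [ 0.5276403  -0.15205439  0.01      ]
[0.5942767 0.2084549 0.046    ]
[0.63162275 0.10841111 0.046     ]
[0.47364825 0.04966193 0.046     ]
[0.43887167 0.15041895 0.046     ]
[0.64326892 0.11741067 0.046     ]
[0.60688601 0.21595869 0.046     ]
[0.44065405 0.15177343 0.046     ]
[0.47900379 0.05164788 0.046     ]
0.16721654663795277 20.43859018548833 [0.53460484 0.12923672 0.046     ]
origin [0.5158639  0.12225266 0.046     ]
0.17756324344836646 21.46424008257113 [0.52384027 0.12687926 0.046     ]
square [0.71775962 0.00868305 0.03      ]
bin [0.47385632 0.3936033  0.03      ]
vb [ 0.48803659 -0.39639621  0.03      ]
```

Confirmed: the top-view crop shows the red button at (157,132) and the green glass at (191,222) on the middle-sized box. Both views agree on the positions: lens axis about (0.5165, 0.1227), button (0.585, 0.149), camera yaw about 21°, rest (0.527, -0.1525).

```bash
cat >> h.py <<'E'
def go(p,yaw,base=None):
    o=sensors.get_obs(); R=Ro.from_euler('xyz',o['orientation'],degrees=True)
    if base is not None: R=Ro.from_euler('xyz',[180,0,base],degrees=True)
    T=Ro.from_euler('xyz',[180,0,yaw],degrees=True)
    print('pos',np.round(o['tool_pos'],4),np.round(o['orientation'],2),'F',np.round(o['force'],2),'M',np.round(o['moment'],3),'open',round(o['opening'],4),'t',round(o['clock'],2))
    print('shift cm',np.round(R.inv().apply(np.array(p)-o['tool_pos'])*100,2),'rotvec',np.round((R.inv()*T).as_rotvec(),3))
E
python3 -c "
from h import *
go([.55,.136,.25],-159)"
```

```text
pos [ 0.2981 -0.6052  0.2259] [ 1.7993e+02 -1.0000e-02 -1.5378e+02] F [-0.   -0.78  0.29] M [-0.076  0.022  0.023] open 0.0877 t 0.15
shift cm [-55.35  55.36  -2.35] rotvec [ 0.001 -0.     0.091]
```

>>> move_arm(commands=[[8.7,-2,2,-1,0,0,0.01],[8.7,-5,5,-2,0,0,0.03],[8.7,-9,9,-2.4,0,0,0.05],[8.7,-13.2,13.2,-2.4,0,0,0.07],[8.7,-17.4,17.4,-2.4,0,0,0.09],[8.7,-21.6,21.6,-2.4,0,0,0.091],[8.7,-25.8,25.8,-2.4,0,0,0.091],[8.7,-30,30,-2.4,0,0,0.091]])

```text
clock: 1.15
tool_pos: [0.435, -0.2019, 0.2507]
orientation: [-180.0, 0.0, -159.0]
force: [1.2, 0.1, 0.5]
opening: 0.0873
```

```bash
python3 -c "
from h import *
go([.55,.136,.25],-159)"
```

```text
pos [ 0.435  -0.2019  0.2507] [-1.7999e+02  3.0000e-02 -1.5899e+02] F [1.15 0.08 0.45] M [-0.026 -0.179 -0.016] open 0.0873 t 1.15
shift cm [-22.85  27.42   0.07] rotvec [-0.  0.  0.]
```

>>> move_arm(commands=[[8.7,-3.5,4.2,0,0,0,0],[8.7,-7,8.4,0,0,0,0],[8.7,-10.5,12.6,0,0,0,0],[8.7,-14,16.8,0,0,0,0],[8.7,-17.5,21,0,0,0,0],[8.7,-20.5,24.5,0,0,0,0],[8.7,-22.2,26.6,0,0,0,0],[8.7,-22.9,27.4,0,0,0,0]])

```text
clock: 2.15
tool_pos: [0.5504, 0.1351, 0.2501]
orientation: [-180.0, -0.1, -158.9]
force: [0.5, -0.1, -0.6]
opening: 0.0872
```

```bash
python3 -c "
from h import *
snap('wrist','w1');snap('scene','s1');go([.55,.136,.25],-159)"
```

```text
pos [0.5503 0.1343 0.2502] [-1.7999e+02 -4.0000e-02 -1.5896e+02] F [ 0.17 -0.25 -0.51] M [-0.036  0.051 -0.02 ] open 0.0865 t 2.25
shift cm [-0.03  0.17  0.02] rotvec [-0.    -0.001  0.001]
```

View pics/w1.png

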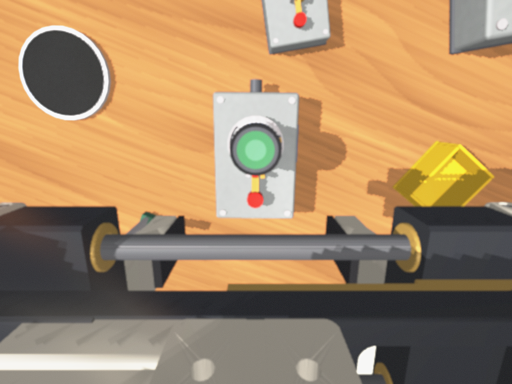

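Wrist view: lens glass at about (256,149), button at (255,199), box top corners near (215,93), (297,93), (293,217) and (217,217).

```bash
python3 - <<'E'
from h import *
crop('w1',190,70,320,230,4.8,'c3')
E
```

```text
(no output)
```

View pics/c3.png

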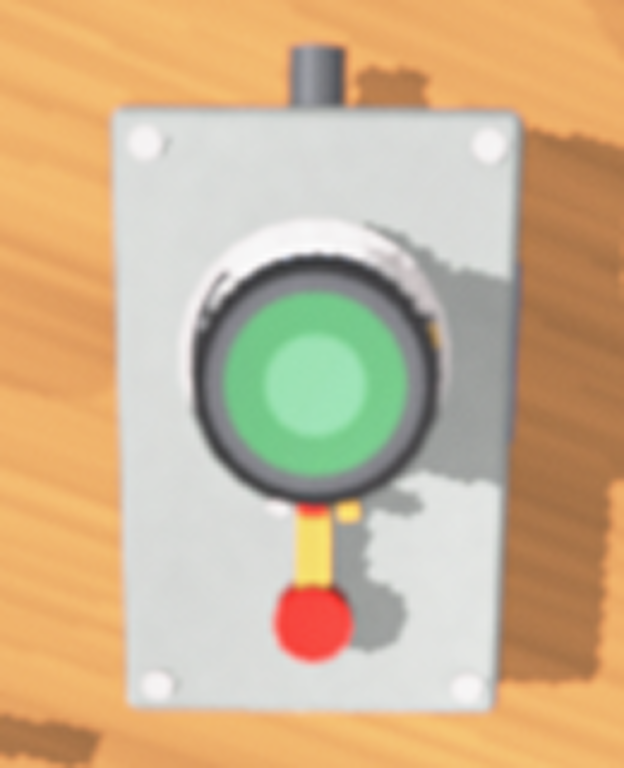

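```bash
python3 - <<'E'
from h import *
s=load('w1')
W=lambda x,y,z: ray(s,(x+.5)/4.8-.5+190,(y+.5)/4.8-.5+70,z)
b=W(313,623,.065);l=W(315,384,.119);print('btn',b,'lens',l,'d',np.linalg.norm((b-l)[:2]))
C=[W(*c,.046) for c in [(113,108),(522,112),(493,708),(130,706)]]
d=(C[2]+C[3]-C[0]-C[1])/2;L=np.linalg.norm(d);u=d/L
print(L,np.degrees(np.arctan2(d[1],d[0])),'orig',np.mean(C,axis=0)-.02*u,'btn pred',np.mean(C,axis=0)+.052*u)
v=C[1]-C[0]; print(np.degrees(np.arctan2(v[1],v[0]))-90)
print('ring top',W(316,218,.058),W(182,352,.058),W(450,352,.058))
E
```

```text
btn [0.58433586 0.14848897 0.065     ] lens [0.51805609 0.12347999 0.119     ] d 0.07084107562949114
0.16545846248190857 20.512457813046876 orig [0.51753111 0.12334363 0.046     ] btn pred [0.58496603 0.14857322 0.046     ]
20.55903254588
ring top [0.48447531 0.11082688 0.058     ] [0.52907948 0.09010838 0.058     ] [0.50360979 0.15614909 0.058     ]
```

```bash
python3 -c "
from h import *
go([.586,.149,.075],-159.4)"
```

```text
pos [0.5503 0.1343 0.2502] [-1.7999e+02 -4.0000e-02 -1.5896e+02] F [ 0.17 -0.25 -0.51] M [-0.036  0.051 -0.02 ] open 0.0865 t 2.25
shift cm [-3.87  0.09 17.52] rotvec [-0.    -0.001  0.008]
```

>>> move_arm(commands=[[0,-1.5,0,1,0,0,0.006],[0,-3,0,3,0,0,0.006],[0,-3.9,0,6,0,0,0.006],[0,-3.9,0,9.5,0,0,0.006],[0,-3.9,0,13,0,0,0.006],[0,-3.9,0,15.5,0,0,0.006],[0,-3.9,0,16.8,0,0,0.006],[0,-3.9,0,17.3,0,0,0.006]])

```text
clock: 3.25
tool_pos: [0.5869, 0.1474, 0.077]
orientation: [-180.0, -0.0, -159.4]
force: [0.2, 0.2, -0.4]
opening: 0.0126
```

```bash
python3 -c "
from h import *
snap('wrist','w2');go([.586,.149,.067],-159.4);s=snap('scene','s2');crop('s2',200,180,340,280,5.7,'c4')"
```

```text
pos [0.5868 0.1476 0.077 ] [-1.7999e+02 -3.0000e-02 -1.5936e+02] F [-0.08 -0.28  0.1 ] M [-0.064  0.026 -0.022] open 0.0084 t 3.3
shift cm [0.03 0.16 1.  ] rotvec [-0.    -0.001  0.001]
```

View pics/w2.png

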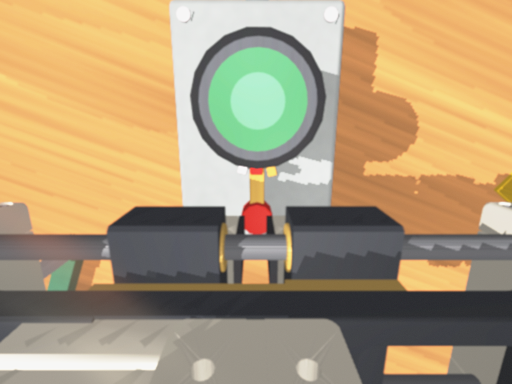

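View pics/c4.png

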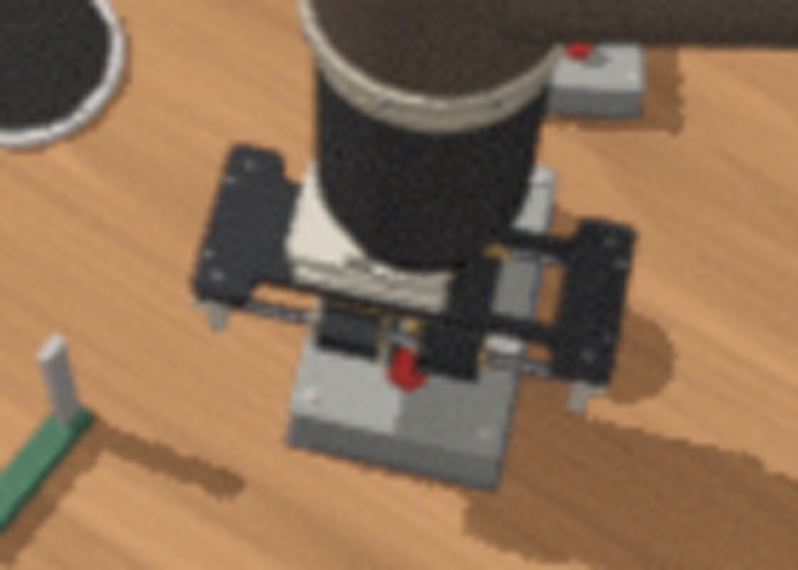

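The fingers straddle the button centrally, with the button at (257,218) in the wrist view. Closing, then descending slowly.

>>> move_arm(commands=[[0,0,0,0.2,0,0,0],[0,0,0.05,0.5,0,0,0],[0,0,0.05,0.8,0,0,0],[0,0,0.05,1.0,0,0,0],[0,0,0.05,1.15,0,0,0],[0,0,0.05,1.3,0,0,0],[0,0,0.05,1.45,0,0,0],[0,0,0.05,1.6,0,0,0]])

```text
clock: 4.35
tool_pos: [0.5866, 0.1486, 0.0617]
orientation: [180.0, 0.0, -159.3]
force: [-1.8, -0.8, 3.5]
opening: 0.0002
```

```bash
python3 -c "
from h import *
go([.586,.149,.057],-159.4)"
```

```text
pos [0.5866 0.1486 0.0617] [ 1.8000e+02  1.0000e-02 -1.5932e+02] F [-1.8  -0.83  3.5 ] M [ 0.012  0.451 -0.021] open 0.0002 t 4.35
shift cm [0.04 0.06 0.47] rotvec [0.    0.    0.001]
```

>>> move_arm(commands=[[0,0,0,0.08,0,0,0],[0,0,0,0.16,0,0,0],[0,0,0,0.22,0,0,0],[0,0,0,0.28,0,0,0],[0,0,0,0.32,0,0,0],[0,0,0,0.36,0,0,0],[0,0,0,0.39,0,0,0],[0,0,0,0.42,0,0,0]])

```text
clock: 5.35
tool_pos: [0.5866, 0.1486, 0.0574]
orientation: [180.0, 0.0, -159.3]
force: [-0.9, -0.4, 3.3]
opening: 0.0002
```

>>> move_arm(commands=[[0,0,0,0.02,0,0,0],[0,0,0,0.04,0,0,0],[0,0,0,0.06,0,0,0],[0,0,0,0.08,0,0,0],[0,0,0,0.1,0,0,0],[0,0,0,0.1,0,0,0],[0,0,0,0.1,0,0,0],[0,0,0,0.1,0,0,0]])

```text
clock: 6.35
tool_pos: [0.5867, 0.1486, 0.0571]
orientation: [-180.0, 0.0, -159.3]
force: [-3.0, 0.8, 8.5]
opening: 0.0001
```

The button is on its end stop: 8.5 N, z no longer falling. Backing off to go above the lens, fingers opening.

```bash
python3 -c "
from h import *
go([.5174,.1231,.15],-159.4)"
```

```text
pos [0.5867 0.1486 0.0571] [-1.7999e+02  2.0000e-02 -1.5931e+02] F [-3.04  0.84  8.53] M [-0.054  1.207  0.019] open 0.0001 t 6.35
shift cm [ 7.38  0.06 -9.3 ] rotvec [-0.     0.     0.002]
```

>>> move_arm(commands=[[0,0,0,-1,0,0,0],[0,0,0,-3,0,0,0],[2,0,0,-6.5,0,0,0],[8.7,1,0.06,-9.2,0,0,0],[8.7,3,0.06,-9.2,0,0,0],[8.7,5.4,0.06,-9.2,0,0,0],[8.7,6.9,0.06,-9.2,0,0,0],[8.7,7.4,0.06,-9.2,0,0,0]])

```text
clock: 7.35
tool_pos: [0.5167, 0.1229, 0.1487]
orientation: [180.0, 0.0, -159.3]
force: [0.1, 0.5, 0.2]
opening: 0.0548
```

```bash
python3 -c "
from h import *
go([.5174,.1231,.076],-159.4);snap('wrist','w3')"
```

```text
pos [0.5167 0.1229 0.1487] [ 1.7999e+02  3.0000e-02 -1.5932e+02] F [0.07 0.49 0.16] M [ 0.029 -0.097  0.091] open 0.0548 t 7.35
shift cm [-0.07 -0.    7.27] rotvec [0.    0.    0.001]
```

View pics/w3.png

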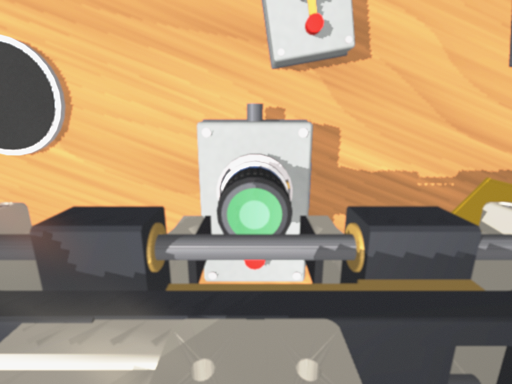

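```bash
python3 -c "
from h import *
s=load('w3');print(ray(s,254,212.5,.119))
print(proj(s,[.5167,.1229,.119]),proj(s,[.5845,.1485,.057]))"
```

```text
[0.51665523 0.12266772 0.119     ]
[254.27845362 212.66199872] [254.49250568 259.90757117]
```

>>> move_arm(commands=[[8.7,0,0,0,0,0,0],[8.7,0,0,0,0,0,0],[8.7,0,0,0.5,0,0,0],[8.7,-0.05,0,2,0,0,0],[8.7,-0.05,0,4,0,0,0],[8.7,-0.05,0,5.8,0,0,0],[8.7,-0.05,0,6.8,0,0,0],[8.7,-0.05,0,7.25,0,0,0]])

```text
clock: 8.4
tool_pos: [0.5173, 0.123, 0.0749]
orientation: [-180.0, -0.1, -159.3]
force: [-0.0, -0.5, -0.2]
opening: 0.0872
```

>>> move_arm(commands=[[7,0,0,0,0,0,0],[6,0,0,0,0,0,0],[5.4,0,0,0,0,0,0],[5,0,0,0,0,0,0],[5,0,0,0,0,0,0],[5,0,0,0,0,0,0],[5,0,0,0,0,0,0],[5,0,0,0,0,0,0]])

```text
clock: 9.4
tool_pos: [0.5179, 0.1231, 0.0763]
orientation: [-180.0, 0.0, -159.3]
force: [0.2, -1.9, 5.5]
opening: 0.0558
```

```bash
python3 -c "
from h import *
go([.517,.123,.075],-159.4)"
```

```text
pos [0.5179 0.1231 0.0763] [-1.7999e+02  3.0000e-02 -1.5932e+02] F [ 0.18 -1.92  5.49] M [-0.752  0.073  0.039] open 0.0558 t 9.4
shift cm [0.09 0.02 0.13] rotvec [-0.     0.001  0.001]
```

Gripped (55.8 mm). Now I'll turn 44° anticlockwise (negative about tool z), then feel for the stop.

>>> move_arm(commands=[[5,0,0,0,0,0,-0.05],[5,0,0,0,0,0,-0.12],[5,0,0,0,0,0,-0.2],[5,0,0,0,0,0,-0.28],[5,0,0,0,0,0,-0.36],[5,0,0,0,0,0,-0.43],[5,0,0,0,0,0,-0.48],[5,0,0,0,0,0,-0.5]])

```text
clock: 10.4
tool_pos: [0.5182, 0.1237, 0.0763]
orientation: [-180.0, 0.1, -130.6]
force: [-0.3, 0.7, 6.9]
opening: 0.0559
```

```bash
python3 -c "
from h import *
go([.517,.123,.075],-159.4);snap('wrist','w4');snap('scene','s4');crop('s4',200,180,340,280,5.7,'c5')"
```

```text
pos [0.5182 0.1237 0.0763] [-1.7998e+02  8.0000e-02 -1.3063e+02] F [-0.28  0.68  6.92] M [ 0.282  0.126 -0.058] open 0.0559 t 10.4
shift cm [0.13 0.04 0.13] rotvec [-0.     0.001  0.502]
```

View pics/w4.png

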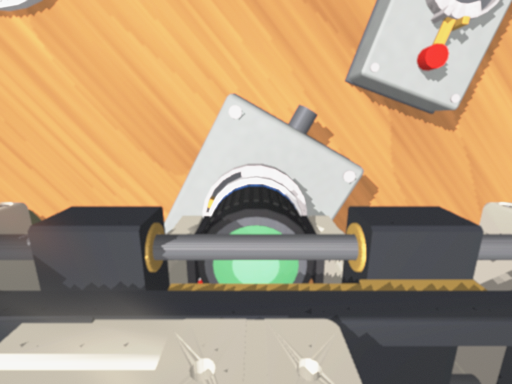

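View pics/c5.png

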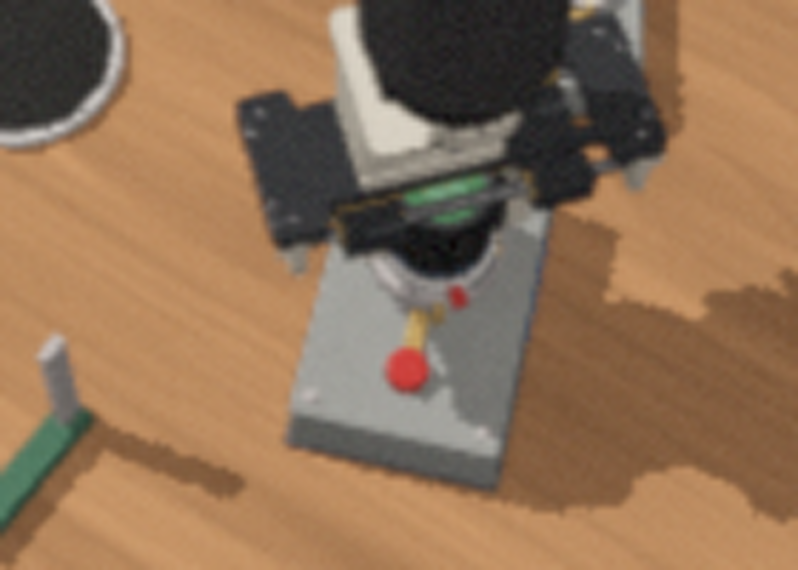

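The ear (457,297) has passed the pin and torque is low. Going on to about 46°.

>>> move_arm(commands=[[5,0,0,0,0,0,-0.04],[5,0,0,0,0,0,-0.09],[5,0,0,0,0,0,-0.14],[5,0,0,0,0,0,-0.19],[5,0,0,0,0,0,-0.24],[5,0,0,0,0,0,-0.28],[5,0,0,0,0,0,-0.31],[5,0,0,0,0,0,-0.31]])

```text
clock: 11.5
tool_pos: [0.5181, 0.1237, 0.0763]
orientation: [-180.0, 0.1, -112.9]
force: [-0.5, 0.4, 4.8]
opening: 0.0559
```

```bash
python3 -c "
from h import *
go([.517,.123,.075],-159.4)"
```

```text
pos [0.5181 0.1237 0.0763] [-1.7996e+02  7.0000e-02 -1.1291e+02] F [-0.47  0.45  4.81] M [ 0.291  0.222 -0.013] open 0.0559 t 11.5
shift cm [0.11 0.07 0.13] rotvec [-0.     0.001  0.811]
```

>>> move_arm(commands=[[5,0,0,0,0,0,-0.01],[5,0,0,0,0,0,-0.02],[5,0,0,0,0,0,-0.03],[5,0,0,0,0,0,-0.04],[5,0,0,0,0,0,-0.05],[5,0,0,0,0,0,-0.06],[5,0,0,0,0,0,-0.07],[5,0,0,0,0,0,-0.08]])

```text
clock: 12.5
tool_pos: [0.5181, 0.1237, 0.0763]
orientation: [-180.0, 0.1, -108.3]
force: [0.0, 1.1, 5.7]
opening: 0.0553
```

```bash
python3 -c "
from h import *
go([.517,.123,.075],-159.4)"
```

```text
pos [0.5181 0.1237 0.0763] [-1.7996e+02  6.0000e-02 -1.0834e+02] F [0.02 1.12 5.65] M [0.301 0.282 0.011] open 0.0553 t 12.5
shift cm [0.1  0.08 0.13] rotvec [-0.     0.001  0.891]
```

>>> move_arm(commands=[[5,0,0,0,0,0,-0.01],[5,0,0,0,0,0,-0.02],[5,0,0,0,0,0,-0.03],[5,0,0,0,0,0,-0.04],[5,0,0,0,0,0,-0.05],[5,0,0,0,0,0,-0.06],[5,0,0,0,0,0,-0.07],[5,0,0,0,0,0,-0.08]])

```text
clock: 13.5
tool_pos: [0.5181, 0.1237, 0.0763]
orientation: [-179.9, 0.1, -103.8]
force: [-0.8, 1.0, 5.4]
opening: 0.0555
```

```bash
python3 -c "
from h import *
go([.517,.123,.075],-159.4)"
```

```text
pos [0.5181 0.1237 0.0763] [-1.7995e+02  6.0000e-02 -1.0375e+02] F [-0.79  1.    5.42] M [ 0.323  0.289 -0.01 ] open 0.0555 t 13.5
shift cm [0.09 0.09 0.13] rotvec [-0.     0.001  0.971]
```

>>> move_arm(commands=[[5,0,0,0,0,0,-0.01],[5,0,0,0,0,0,-0.02],[5,0,0,0,0,0,-0.03],[5,0,0,0,0,0,-0.04],[5,0,0,0,0,0,-0.05],[5,0,0,0,0,0,-0.05],[5,0,0,0,0,0,-0.05],[5,0,0,0,0,0,-0.05]])

```text
clock: 14.5
tool_pos: [0.518, 0.1237, 0.0763]
orientation: [-179.9, 0.1, -100.9]
force: [-0.6, 0.6, 6.1]
opening: 0.0557
```

```bash
python3 -c "
from h import *
go([.517,.123,.075],-159.4)"
```

```text
pos [0.518  0.1237 0.0763] [-1.7995e+02  5.0000e-02 -1.0091e+02] F [-0.6   0.59  6.13] M [ 0.321  0.288 -0.063] open 0.0557 t 14.5
shift cm [0.09 0.09 0.13] rotvec [-0.000e+00  1.000e-03  1.021e+00]
```

>>> move_arm(commands=[[5,0,0,0,0,0,-0.01],[5,0,0,0,0,0,-0.02],[5,0,0,0,0,0,-0.03],[5,0,0,0,0,0,-0.04],[5,0,0,0,0,0,-0.05],[5,0,0,0,0,0,-0.06],[5,0,0,0,0,0,-0.07],[5,0,0,0,0,0,-0.08]])

```text
clock: 15.5
tool_pos: [0.518, 0.1237, 0.0763]
orientation: [-179.9, 0.1, -96.3]
force: [0.0, 0.4, 5.2]
opening: 0.0552
```

```bash
python3 -c "
from h import *
go([.517,.123,.075],-159.4)"
```

```text
pos [0.518  0.1237 0.0763] [-1.7995e+02  5.0000e-02 -9.6310e+01] F [0.03 0.37 5.18] M [ 0.326  0.368 -0.05 ] open 0.0552 t 15.5
shift cm [0.08 0.09 0.13] rotvec [-0.000e+00  1.000e-03  1.101e+00]
```

>>> move_arm(commands=[[5,0,0,0,0,0,-0.01],[5,0,0,0,0,0,-0.02],[5,0,0,0,0,0,-0.03],[5,0,0,0,0,0,-0.04],[5,0,0,0,0,0,-0.05],[5,0,0,0,0,0,-0.06],[5,0,0,0,0,0,-0.07],[5,0,0,0,0,0,-0.08]])

```text
clock: 16.5
tool_pos: [0.518, 0.1237, 0.0763]
orientation: [-179.9, 0.0, -91.7]
force: [-0.5, 0.8, 5.6]
opening: 0.0558
```

```bash
python3 -c "
from h import *
go([.517,.123,.075],-159.4)"
```

```text
pos [0.518  0.1237 0.0763] [-1.7994e+02  4.0000e-02 -9.1720e+01] F [-0.45  0.79  5.58] M [ 0.322  0.319 -0.015] open 0.0558 t 16.5
shift cm [0.07 0.1  0.13] rotvec [-0.000e+00  1.000e-03  1.181e+00]
```

>>> move_arm(commands=[[5,0,0,0,0,0,-0.01],[5,0,0,0,0,0,-0.02],[5,0,0,0,0,0,-0.03],[5,0,0,0,0,0,-0.04],[5,0,0,0,0,0,-0.05],[5,0,0,0,0,0,-0.06],[5,0,0,0,0,0,-0.07],[5,0,0,0,0,0,-0.08]])

```text
clock: 17.5
tool_pos: [0.518, 0.1237, 0.0763]
orientation: [-179.9, 0.0, -87.1]
force: [-0.8, 0.6, 4.9]
opening: 0.0558
```

```bash
python3 -c "
from h import *
go([.517,.123,.075],-159.4)"
```

```text
pos [0.518  0.1237 0.0763] [-1.7994e+02  4.0000e-02 -8.7140e+01] F [-0.81  0.62  4.9 ] M [ 0.244  0.356 -0.024] open 0.0558 t 17.5
shift cm [0.06 0.1  0.13] rotvec [-0.000e+00  1.000e-03  1.261e+00]
```

>>> move_arm(commands=[[5,0,0,0,0,0,-0.01],[5,0,0,0,0,0,-0.02],[5,0,0,0,0,0,-0.03],[5,0,0,0,0,0,-0.04],[5,0,0,0,0,0,-0.05],[5,0,0,0,0,0,-0.06],[5,0,0,0,0,0,-0.07],[5,0,0,0,0,0,-0.08]])

```text
clock: 18.5
tool_pos: [0.5173, 0.1233, 0.0762]
orientation: [180.0, 0.0, -82.6]
force: [-2.8, 0.6, 7.7]
opening: 0.0557
```

```bash
python3 -c "
from h import *
go([.517,.123,.075],-159.4);snap('scene','s5');crop('s5',200,180,340,280,5.7,'c6')"
```

```text
pos [0.5173 0.1233 0.0762] [ 1.7999e+02  1.0000e-02 -8.2590e+01] F [-2.79  0.63  7.69] M [ 0.037  1.131 -0.299] open 0.0557 t 18.5
shift cm [0.02 0.04 0.12] rotvec [0.    0.    1.341]
```

View pics/c6.png

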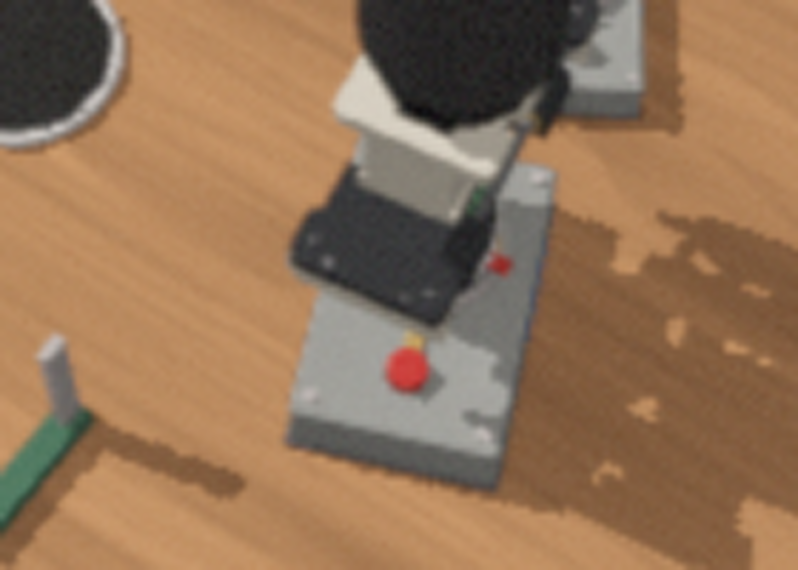

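The stop is felt: Mz jumped from -0.02 to -0.30 N m at about 76.7°, and the ear is at (500,265), off to the side. I'll ease back 1°, then lift straight up slowly.

>>> move_arm(commands=[[5,0,0,0,0,0,0.01],[5,0,0,0,0,0,0.02],[5,0,0,-0.1,0,0,0.02],[5,0,0,-0.25,0,0,0.02],[5,0,0,-0.4,0,0,0.02],[5,0,0,-0.55,0,0,0.02],[5,0,0,-0.7,0,0,0.02],[5,0,0,-0.8,0,0,0.02]])

```text
clock: 19.55
tool_pos: [0.5173, 0.123, 0.0835]
orientation: [180.0, -0.0, -83.7]
force: [0.5, 0.1, -3.7]
opening: 0.0553
```

```bash
python3 -c "
from h import *
go([.517,.123,.075],-159.4)"
```

```text
pos [0.5173 0.123  0.0835] [ 1.7996e+02 -2.0000e-02 -8.3700e+01] F [ 0.54  0.1  -3.73] M [-0.     0.028 -0.031] open 0.0553 t 19.55
shift cm [-0.    0.03  0.85] rotvec [ 0.000e+00 -1.000e-03  1.321e+00]
```

It's free, carrying about 3.7 N of weight. Lifting on.

>>> move_arm(commands=[[5,0,0,-0.3,0,0,0],[5,0,0,-0.8,0,0,0],[5,0,0,-1.5,0,0,0],[5,0,0,-2.6,0,0,0],[5,0,0,-4,0,0,0],[5,0,0,-5.5,0,0,0],[5,0,0,-6.6,0,0,0],[5,0,0,-7,0,0,0]])

```text
clock: 20.55
tool_pos: [0.5179, 0.1234, 0.1549]
orientation: [-179.9, 0.0, -83.7]
force: [0.2, 0.2, -4.2]
opening: 0.0556
```

```bash
python3 -c "
from h import *
snap('wrist','w6');s=snap('scene','s6');crop('s6',180,130,340,250,5,'c7');go([.5265,-.1525,.153],-90)"
```

```text
pos [0.5177 0.1233 0.1543] [-1.7997e+02  2.0000e-02 -8.3700e+01] F [-0.08 -0.15 -3.32] M [ 0.021  0.116 -0.017] open 0.0557 t 20.65
shift cm [27.51  2.15  0.11] rotvec [-0.001  0.     0.11 ]
```

View pics/c7.png

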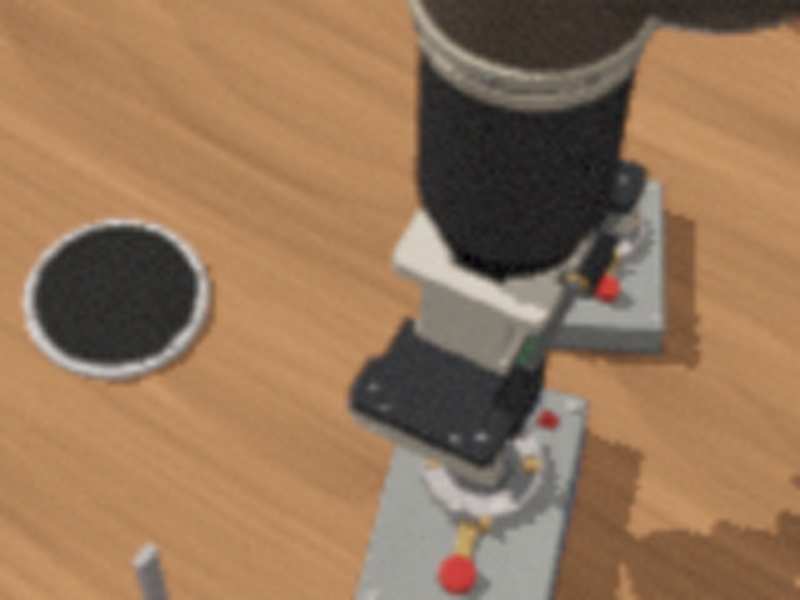

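View pics/w6.png

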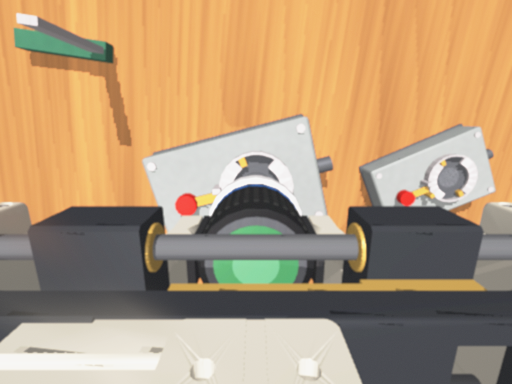

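The lens is out of the mount; the steel ring shows empty at (490,480) in the crop. Carrying it to the rest.

>>> move_arm(commands=[[5,2,0.2,0,0,0,0],[5,5,0.4,0,0,0,0],[5,9.5,0.75,0,0,0,0],[5,14,1.1,0,0,0,0],[5,18.5,1.5,0,0,0,0],[5,23,1.8,1,0,0,0],[5,26,2.05,2.5,0,0,0],[5,27.5,2.15,4,0,0,0]])

```text
clock: 21.65
tool_pos: [0.5255, -0.1546, 0.1127]
orientation: [179.9, 0.0, -83.8]
force: [0.6, 0.6, -3.7]
opening: 0.0554
```

```bash
python3 -c "
from h import *
snap('wrist','w7');s=snap('scene','s7');crop('s7',130,110,290,230,5,'c8');go([.5265,-.1525,.040],-83.7)"
```

```text
pos [ 0.5245 -0.1539  0.1114] [ 1.7975e+02  3.0000e-02 -8.3840e+01] F [-0.78 -0.27 -3.34] M [-0.021  0.167 -0.006] open 0.0558 t 21.75
shift cm [-0.12 -0.25  7.14] rotvec [ 0.004  0.001 -0.002]
```

View pics/c8.png

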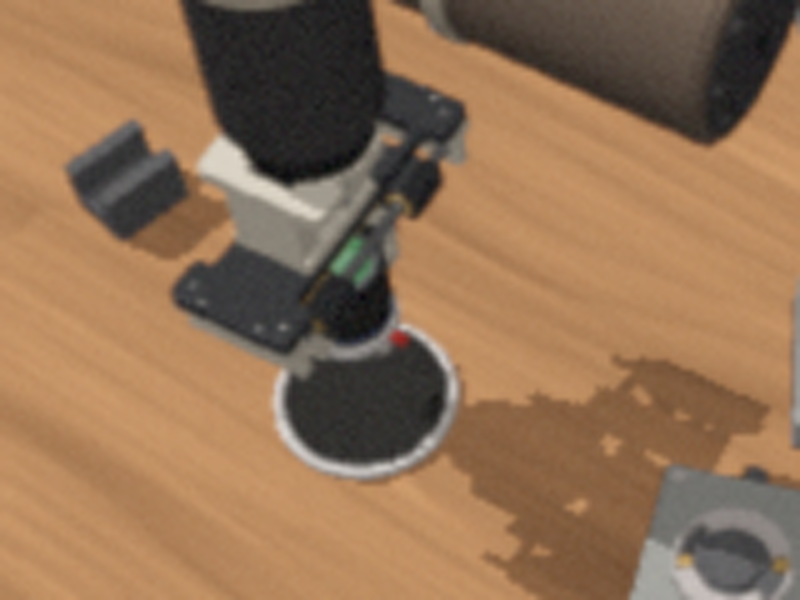

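View pics/w7.png

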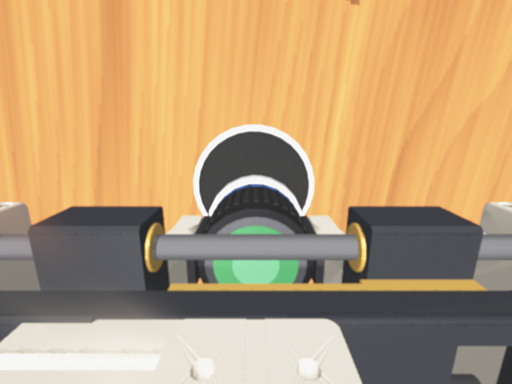

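```bash
python3 -c "
from h import *
s=load('w7');print((ray(s,194,184,.01)+ray(s,315,184,.01))/2, np.linalg.norm(ray(s,194,184,.01)-ray(s,315,184,.01)), ray(s,254.5,125,.01))"
```

```text
[ 0.52717878 -0.15840192  0.01      ] 0.11854947237024505 [ 0.53322748 -0.21437021  0.01      ]
```

>>> move_arm(commands=[[5,0,0,0,0,0,0],[5,-0.1,-0.1,1,0,0,0],[5,-0.1,-0.1,2.2,0,0,0],[5,-0.1,-0.1,3.5,0,0,0],[5,-0.1,-0.1,4.8,0,0,0],[5,-0.1,-0.1,5.8,0,0,0],[5,-0.1,-0.1,6.5,0,0,0],[5,-0.1,-0.1,6.8,0,0,0]])

```text
clock: 22.75
tool_pos: [0.5272, -0.1515, 0.0454]
orientation: [180.0, -0.0, -83.7]
force: [-0.6, 0.3, -2.8]
opening: 0.0556
```

```bash
python3 -c "
from h import *
go([.5265,-.1525,.0373],-83.7)"
```

```text
pos [ 0.5272 -0.1515  0.0454] [179.97  -0.   -83.7 ] F [-0.57  0.29 -2.8 ] M [0.006 0.096 0.008] open 0.0556 t 22.75
shift cm [0.09 0.08 0.81] rotvec [ 0.001 -0.    -0.   ]
```

>>> move_arm(commands=[[5,0.1,0.08,0.15,0,0,0],[5,0.2,0.08,0.3,0,0,0],[5,0.2,0.08,0.42,0,0,0],[5,0.2,0.08,0.52,0,0,0],[5,0.2,0.08,0.6,0,0,0],[5,0.2,0.08,0.66,0,0,0],[5,0.2,0.08,0.72,0,0,0],[5,0.2,0.08,0.75,0,0,0]])

```text
clock: 23.75
tool_pos: [0.5267, -0.1535, 0.0383]
orientation: [180.0, 0.0, -83.7]
force: [0.9, 0.1, -3.5]
opening: 0.0553
```

>>> move_arm(commands=[[5,0,0,0.02,0,0,0],[5,0,0,0.04,0,0,0],[5,0,0,0.06,0,0,0],[5,0,0,0.08,0,0,0],[5,0,0,0.1,0,0,0],[5,0,0,0.1,0,0,0],[5,0,0,0.1,0,0,0],[5,0,0,0.1,0,0,0]])

```text
clock: 24.75
tool_pos: [0.5267, -0.1535, 0.0374]
orientation: [-180.0, -0.0, -83.7]
force: [-1.0, -0.3, -1.5]
opening: 0.0555
```

>>> move_arm(commands=[[5,0,0,0.02,0,0,0],[5,0,0,0.04,0,0,0],[5,0,0,0.05,0,0,0],[5,0,0,0.06,0,0,0],[5,0,0,0.06,0,0,0],[5,0,0,0.06,0,0,0],[5,0,0,0.06,0,0,0],[5,0,0,0.06,0,0,0]])

```text
clock: 25.75
tool_pos: [0.5268, -0.1535, 0.0374]
orientation: [-180.0, -0.0, -83.7]
force: [-3.2, 1.9, 7.6]
opening: 0.0555
```

```bash
python3 -c "
from h import *
go([.5265,-.1525,.0373],-83.7)"
```

```text
pos [ 0.5268 -0.1535  0.0374] [-1.7999e+02 -1.0000e-02 -8.3680e+01] F [-3.19  1.91  7.57] M [ 0.505  1.448 -0.039] open 0.0555 t 25.75
shift cm [-0.1   0.01  0.01] rotvec [-0. -0.  0.]
```

Standing on the rubber (+7.6 N). Easing off slightly and opening.

>>> move_arm(commands=[[5,0,0,-0.05,0,0,0],[5,0,0,-0.06,0,0,0],[5.6,0,0,-0.06,0,0,0],[5.8,0,0,-0.06,0,0,0],[6.4,0,0,-0.06,0,0,0],[7.4,0,0,-0.06,0,0,0],[8.7,0,0,-0.06,0,0,0],[8.7,0,0,-0.06,0,0,0]])

```text
clock: 26.75
tool_pos: [0.5267, -0.1535, 0.0374]
orientation: [-180.0, 0.0, -83.7]
force: [1.3, 0.4, -0.8]
opening: 0.0853
```

>>> move_arm(commands=[[8.7,0,0,0,0,0,0],[8.7,0,0,0,0,0,0],[8.7,0,0,0,0,0,0],[8.7,0,0,-0.5,0,0,0],[8.7,0,0,-2,0,0,0],[8.7,0,0,-4.5,0,0,0],[8.7,0,0,-7.5,0,0,0],[8.7,0,0,-11,0,0,0]])

```text
clock: 27.75
tool_pos: [0.5265, -0.1535, 0.1493]
orientation: [-180.0, -0.0, -83.7]
force: [0.4, -0.3, -0.3]
opening: 0.0872
```

>>> move_arm(commands=[[8.7,0,0,-3,0,0,0],[8.7,0,0,-5,0,0,0],[8.7,-2,0,-6,0,0,0],[8.7,-4,0,-6,0,0,0],[8.7,-6,0,-6,0,0,0],[8.7,-6,0,-6,0,0,0],[8.7,-6,0,-6,0,0,0],[8.7,-6,0,-6,0,0,0]])

```text
clock: 28.75
tool_pos: [0.5201, -0.0943, 0.2076]
orientation: [-180.0, -0.0, -83.7]
force: [1.0, -0.4, -0.2]
opening: 0.0873
```

```bash
python3 -c "
from h import *
snap('wrist','w8');s=snap('scene','s8');crop('s8',130,130,330,280,4,'c9');snap('top','t8');go([.5265,-.1525,.0373],-83.7)"
```

```text
pos [ 0.5201 -0.0942  0.2073] [179.99  -0.   -83.73] F [0.25 0.02 0.14] M [ 0.015  0.123 -0.027] open 0.0872 t 28.9
shift cm [ 5.86e+00 -1.00e-02  1.70e+01] rotvec [ 0.    -0.    -0.001]
```

View pics/c9.png

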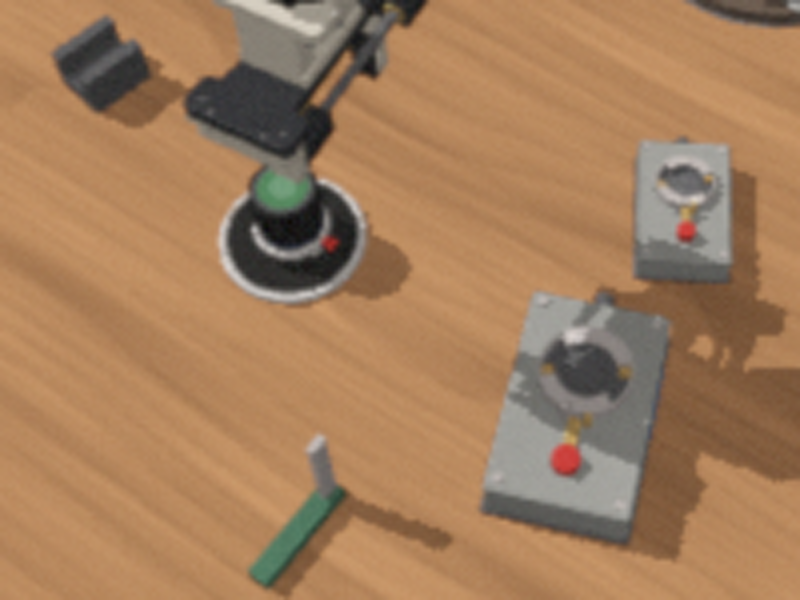

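View pics/w8.png

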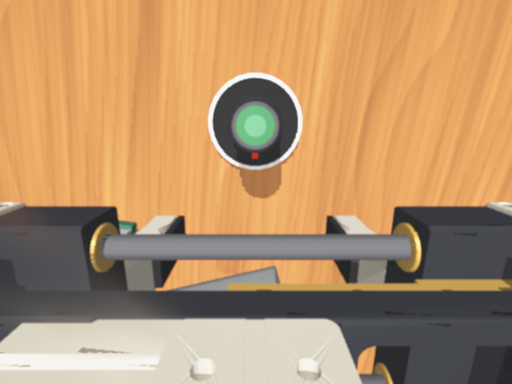

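The lens stands upright, glass at (255,126) inside the rest circle (208–302, 73–169). The bystanders look unmoved and the gripper is clear.

```bash
python3 -c "
from h import *
s=load('w8');print('lens',ray(s,255,126,.08),'rest',(ray(s,208,121,.009)+ray(s,302,121,.009)+ray(s,255,73,.009)+ray(s,255,169.5,.009))/4)
print(job.close_job())"
```

```text
lens [ 0.52751416 -0.15260511  0.08      ] rest [ 0.52791655 -0.15546281  0.009     ]
the job is handed in; nothing more can be done
None
```

The lens is off the inspection camera and standing upright on the rubber rest, released. I handed the job in at about 29 s, and it reported no verdict.

- **Release:** I pushed the red button until it stopped moving, at 8.5 N.
- **Turn:** I turned the lens anticlockwise until the torque jumped from about 0.02 to 0.30 N m, at roughly 77°. I then eased back 1° before lifting.
- **Lift and placing:** The lens came out freely, at about 3.7 N of weight. It met the rest at about 7.6 N before I let go.

**Last checks:** In the final pictures the lens axis is about 3 mm from the rest's centre, against the 25 mm allowed. The gripper is clear with near-zero force. The square and V-block look unmoved by eye. The bin was outside the final views I looked at, though nothing went near it. No check failed. An earlier wrist-camera estimate of the rest's centre, part-hidden behind the lens, differed by about 5 mm in y.

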